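# Change-over on the peel fixture: unclip the tested plate and send the sled home

### The job

The peel test is finished: lift the plate out of the sprung catches on the fixture's sled and lay it down gently, same face up, on the ribs of the low tray beside the plate already there, not on it. Push the sled back along its shafts to the end stop until the spring roller clicks in behind its tooth, so that it stays home for the next test. Leave the other plate and the other things on the bench where they are.

Things in the scene. Friction and masses are not known exactly. Their poses are not given: they have to be found in the camera images.
- fixture: Metal peel fixture fixed to the bench: dark base plate 350 x 130 x 12 mm, two steel shafts along its x. Origin: centre of its underside. +x points from the sled's push-tab end to the end stop (home end), z up. Cross bar at the -x end 29 mm high, end stop 46 mm high.
- detent_roller (a point): Axis of the spring roller of the detent, in its bracket on the fixture's +y side, 119 mm towards home (+x) from the fixture's centre. Bracket 46 mm high; its screw reaches 94 mm out from the fixture's centre line. The sled's side tooth meets it 13 mm before home, must be pushed past its crest 6 mm before home (7 to 10 N); the roller then drives the sled the rest of the way home and holds it.
- sled: The sled on the shafts. Origin: under the plate's centre, 30 mm above the bench; axes as the fixture's. Home = origin 70 mm to +x of the fixture's centre, on the rubber buffers of the end stop. Runs freely (1 N) along x, down to -35 mm. Deck 207 x 76 mm, top 38 mm above the bench, pedestal 36 mm wide, catch block at each plate end 44 mm wide, 16 mm thick, top 78 mm above the bench.
- sled_tab (a point): Middle of the top edge of the sled's dark steel push tab, an upright lug at the sled's -x end, 117 mm from the sled's origin: 10 mm thick along the fixture's x, 44 mm wide, 44 mm tall, top 82 mm above the bench, 30 mm clear of the catch block. Push its outer face (5 mm to -x of this point) towards the fixture's +x.
- plate: Tested plate to take off: aluminium, 125 x 50 x 6 mm, 0.1 kg, flat on the pedestal, its x along the fixture's x. Origin: centre of its underside, z up. A round spring nose in each catch block overhangs each short edge by 2 mm; a straight lift of 10 to 15 N snaps it free within 6 mm. Long edges overhang the pedestal by 7 mm, with 16 mm free height below.
- tray: Low black plastic tray fixed to the bench, outside 180 x 210 x 28 mm (x, y, z), walls and floor 4 mm. Origin: centre of its underside. Two rubber ribs along its y, at x = +42 and -42 mm, 12 mm wide, tops 16 mm above the bench: plates lie across both, long side along the tray's x. One plate already lies in the +y part (centre about 65 mm from the tray's centre); the rest is free.
- tested_plate: Another plate of the same size, already lying on the ribs in the +y part of the tray. Origin: centre of its underside. To be left alone.
- tape_roller: Bystander: steel and rubber hand roller, wheel 85 mm diameter, 45 mm wide, handle towards its +x, about 250 mm long overall. Origin: on the bench under the wheel.
- bottle: Bystander: white plastic bottle, 64 mm diameter, 170 mm high. Origin: centre of its foot.
- vice_grip: Bystander: spare steel vice grip of the testing machine, 60 x 75 x 78 mm, with a clamping screw towards its -x. Origin: centre of its foot.
Not all that is in view belongs to the job. Leave any brown or yellow look-alike of the plate alone.

How it is judged (in metres and radians):
At the end, for the whole second after the job is handed in: The sled is home and latched (within 3 mm of its stop) and still; the plate lies at rest in the tray, same face up and level (within 0.06 rad), its underside on the ribs (16 mm, within 3 mm), its centre inside the tray; the other plate has moved less than 20 mm (x of sled in the frame of fixture above 0.067 m and linear speed of sled below 0.005 m/s and x of plate in the frame of tray between -0.04 and 0.04 m and y of plate in the frame of tray between -0.1 and 0.1 m and z of plate in the frame of tray between 0.013 and 0.019 m and angle between plate's own z axis and vertical below 0.06 rad and linear speed of plate below 0.01 m/s and distance of tested_plate from where it was at the start of the episode below 0.02 m); the robot touches nothing.
It fails at once if the plate is dropped (falls freely faster than 0.7 m/s) (contact force between the fingers and plate below 0.01 N and linear speed of plate above 0.7 m/s).
It fails at once if the plate already in the tray is pushed 30 mm or more (distance of tested_plate from where it was at the start of the episode above 0.03 m).
It fails at once if a bystander (hand roller, bottle, vice grip) is shifted 30 mm or more (distance of any of tape_roller, bottle, vice_grip from where it was at the start of the episode above 0.03 m).
It also fails if it takes over 58 s, if anything falls off the work surface, if the arm or the gripper's body presses on something with over 40 N, if the wrist force passes 120 N, or if a joint passes its speed limit or range.

### The arm

A 6-joint arm with a two-finger parallel gripper is mounted at the origin on the work surface. World frame = base frame: x ahead of the robot, y to its left, z up, the work surface at z = 0. Lengths are in m, angles in degrees, forces in N, time in s.
With the tool pointing down it reaches from about 0.35 to 0.975 m from the base axis. Payload 4.9 kg.
Tool frame: the origin (TCP) lies at the very end of the fingers, on their centre line; the grasp point (between the pads) lies 19 mm behind it (robot.pinch_z is the distance from the TCP to the grasp point, in m); z points along the fingers, y is the line along which they close (so a half turn about z gives the same grasp; the last joint's range is limited). The gripper opens to 85 mm and grips with 20 to 120 N. Pads are 22 mm wide; open, the fingers measure 114 mm over their backs; the gripper's body (76 mm by 85 mm) begins 54 mm behind the grasp point. The pads swing forward as they close: fully open they stand 13 mm farther back than shut.
Start: joints at [-80.959, 3.019, 92.412, -0, 84.569, -6.818], TCP at [0.171, -0.601, 0.231] pointing down, gripper open.
Joint ranges: [-172.51, 172.51], [-57.92, 126.97], [3.15, 148.05], [-58.71, 238.71], [5.1, 150.11], [-179.66, 179.66]. Speed limits (degrees/s): [147.25, 147.25, 180, 180, 180, 180].

### API

Orientations are given as [roll, pitch, yaw] about the fixed x, y, z axes, in that order (R = Rz(yaw) Ry(pitch) Rx(roll)).
In Python, from plant import robot, optics gives the robot as it stands.
- The arm moves only by the tool drive_tool, never from a script. Its arguments are lists of equal length, an entry for each row: "translation": the shift along the tool's x, y, z in units of 100 mm (1.0 is 100 mm), a list of three; "turn": the turn about the tool's z in units of pi rad (1.0 is pi rad). In form: {"translation": [[x, y, z], ...], "turn": [turn, ...]}. A call has 1 to 8 rows; each row is the pose to reach, as a shift and turn from the pose commanded when the call began, along the tool's axes at that moment, turning the shorter way round; what a row does not reach only later rows make up. A row lasts 1/12 s, in which the tool goes at most 41.7 mm and 7.16 degrees, less where a joint would pass 70% of its speed; a pose out of reach is approached as far as the arm can. A call with a number of a shift or a turn outside -1 to 1 is refused whole. A call with a gripper value outside its range is refused whole. "gripper" is the finger opening in mm, from 0 to 85.4, set as the call begins (left out, the last holds). The fingers move at their own pace and stop on an object; the grip force is fixed at half the most. Time passes only in rows, so rows that repeat a pose let the fingers close. It gives the time, the measured TCP pose, the force, the opening and the grip force at its end, in the units of the state.
- robot.observe(): the state, without advancing time (a new reading comes with each control period).
- optics.capture(name): name is "side" or "top"; returns a dict with "frame" (420x560x3 uint8, red, green, blue), "fx", "fy", "cx", "cy" (pixels), "k1" (the pictures are not rectified: a ray, as slopes to the right and down, at radius r is drawn at 1 + k1 r^2 times it, then the intrinsics apply), "rvec" (rotation vector, rad) and "tvec" (3), from world to camera coordinates, as OpenCV has them. Camera axes: x right, y down, z forward; pixel columns grow to the right and rows downward; lengths in m; the calibration is good to about 2 mm. A picture is of the moment at which its call begins. There is no depth.
- robot.close_job(): hands the job in; it is judged then, once.
The state is a dict: "time": time; "joint_pos": joint angles; "joint_velocities": joint speeds; "effort": joint torques, N m; "tcp_pos": TCP position; "tcp_rot": TCP orientation; "contact_force": force on the tool from outside, world axes, zero at the start; "torque": the same for the moment, N m; "grip_width": finger opening in m; "grasp_force": force on a finger pad.
Only numpy, scipy, OpenCV 4.12 (cv2) and the standard library are available. Lean on these libraries where they do the work, as an engineer would, in place of code of your own. Each camera call takes 0.05 s, during which the arm holds its last target. There are 200 camera calls.

## Working session

There is one attempt and no reset: what is moved stays moved. The work goes in short steps, Python scripts to look and compute and a tool call to move; the robot and the scene stay as the last step left them, time stands still between calls to the robot, and variables do not carry over. Pictures are saved under pics/ and viewed, at most 10 in all, crops included, and the job is handed in when it is done.

Besides the shell and the picture viewer there is one more tool, called after "Emit:" in YAML: its name, and indented under it one key for each argument. drive_tool: Moves the arm, as the interface text tells. Its arguments: {"type":"object","properties":{"translation":{"type":"array","items":{"type":"array","items":{"type":"number"}}},"turn":{"type":"array","items":{"type":"number"}},"gripper":{"type":"number"}},"required":["translation","turn"]}

```bash
ls; mkdir -p pics; python3 - <<'E'
from plant import robot, optics
import cv2
for n in("side","top"):
    c=optics.capture(n); cv2.imwrite(f"pics/{n}0.png",c["frame"][:,:,::-1]); print({k:v for k,v in c.items() if k!="frame"})
print(robot.observe(),robot.pinch_z)
E
```

```text
pics
{'fx': 513.5371421534061, 'fy': 513.5371421534061, 'cx': 272.79925054361274, 'cy': 216.34863143333823, 'k1': -0.10019090017916624, 'rvec': array([ 0.22973474, -2.82814439,  1.1526855 ]), 'tvec': array([0.59107149, 0.12549671, 1.37600834])}
{'fx': 401.1757694796371, 'fy': 401.1757694796371, 'cx': 277.7173078146464, 'cy': 207.41294300107495, 'k1': -0.07858711677077558, 'rvec': array([ 2.14530972, -2.16532295,  0.17998046]), 'tvec': array([-0.02894593,  0.62436646,  1.05530827])}
{'time': 0.1, 'joint_pos': array([-8.09563123e+01,  3.05398846e+00,  9.24833588e+01, -3.61973800e-04,
        8.45694033e+01, -6.81975743e+00]), 'joint_velocities': array([-0.0428042 , -0.10147589, -0.16324319,  0.0490172 ,  0.05862491,
        0.00364246]), 'effort': array([ 6.47475772e-04, -3.94903100e+01, -3.71365786e+01, -1.44119854e-04,
        3.88187109e-03, -1.29580391e-05]), 'tcp_pos': array([ 0.17073463, -0.60064531,  0.23018945]), 'tcp_rot': array([-1.79893962e+02, -1.23184963e-02,  1.58634683e+01]), 'contact_force': array([-0.0774283 ,  0.18729221, -0.39334806]), 'torque': array([-0.02384146, -0.00314694,  0.01071611]), 'grasp_force': 0.0, 'grip_width': 0.08515716576040831} 0.0187
```

View pics/side0.png

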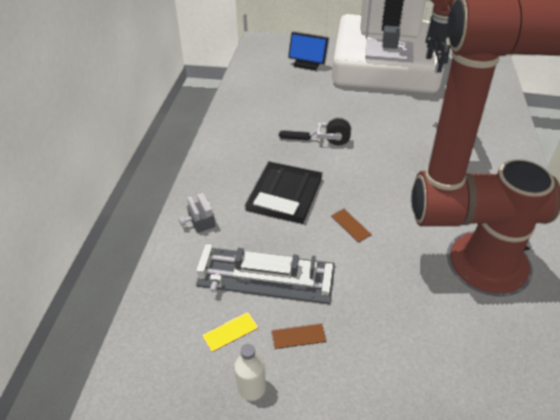

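View pics/top0.png

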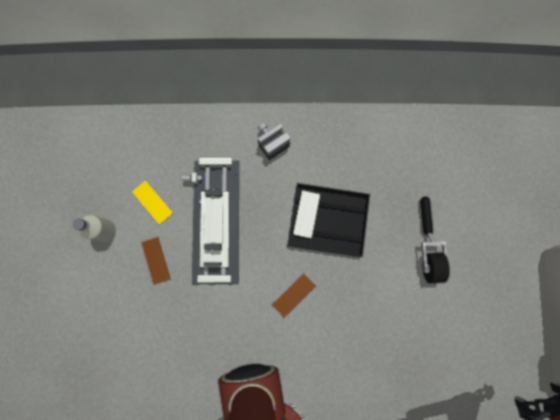

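The side view shows the fixture at about (265,272) and the tray at (285,190), with its white plate at (277,204). In the top view the fixture is at (215,222), with the detent bracket at (190,179), and the tray is at (329,220), with its white plate on the left. I'll zoom in on both.

```bash
cat > h.py <<'E'
import numpy as np, cv2
def cam(c):
    K=np.array([[c["fx"],0,c["cx"]],[0,c["fy"],c["cy"]],[0,0,1]]); d=np.array([c["k1"],0,0,0,0.])
    R=cv2.Rodrigues(c["rvec"])[0]; return K,d,R,np.array(c["tvec"])
def ray(c,uv):
    K,d,R,t=cam(c); p=cv2.undistortPoints(np.array(uv,float).reshape(-1,1,2),K,d).reshape(-1,2)
    return -R.T@t, np.c_[p,np.ones(len(p))]@R
def plane(c,uv,z):
    o,v=ray(c,uv); return o+v*((z-o[2])/v[:,2:])
def proj(c,P):
    K,d,R,t=cam(c); return cv2.projectPoints(np.array(P,float).reshape(-1,1,3),c["rvec"],c["tvec"],K,d)[0].reshape(-1,2)
def tri(c1,u1,c2,u2):
    o1,a=ray(c1,u1);o2,b=ray(c2,u2);out=[]
    for x,y in zip(a,b):
        s=np.linalg.lstsq(np.c_[x,-y],o2-o1,rcond=None)[0]; p,q=o1+s[0]*x,o2+s[1]*y; out.append(np.r_[(p+q)/2,np.linalg.norm(p-q)])
    return np.array(out)
E
python3 - <<'E'
import cv2
s=cv2.imread("pics/side0.png");t=cv2.imread("pics/top0.png")
a=cv2.resize(s[150:310,180:345],None,fx=2.4,fy=3.6,interpolation=cv2.INTER_CUBIC) if 0 else cv2.resize(s[155:305,185:345],(640,600),interpolation=cv2.INTER_CUBIC)
cv2.imwrite("pics/s_z.png",a)
cv2.imwrite("pics/t_z.png",cv2.resize(t[150:295,180:375],(780,580),interpolation=cv2.INTER_CUBIC))
E
```

```text
(no output)
```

View pics/s_z.png

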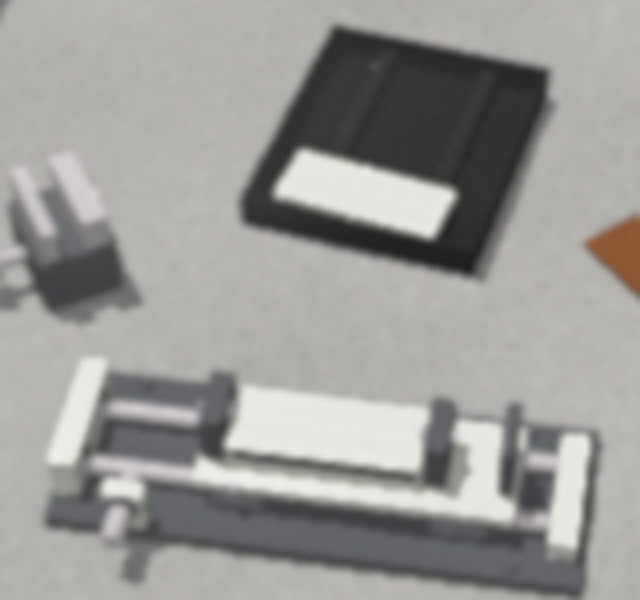

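View pics/t_z.png

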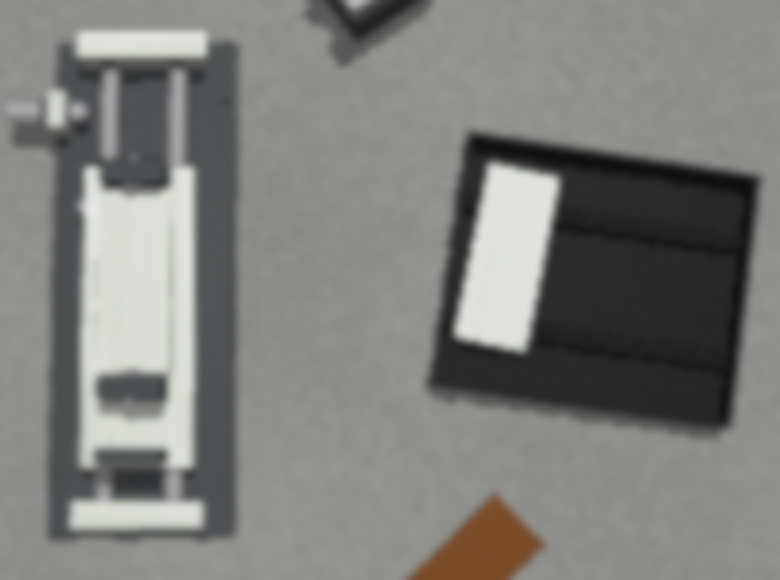

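The zooms show the plate on the sled between two dark catch blocks, with the push tab at the near-robot end. In the top zoom the blocks are at (132,172) and (132,385) and the tab is at (132,455). The tray corners in the top zoom are (470,133), (757,178), (725,430) and (430,388).

```bash
cat > m.py <<'E'
from plant import optics
from h import *
s=optics.capture("side");t=optics.capture("top")
T=lambda *p:[(180+(x+.5)/4-.5,150+(y+.5)/4-.5) for x,y in p]
S=lambda *p:[(185+(x+.5)/4-.5,155+(y+.5)/4-.5) for x,y in p]
E
python3 - <<'E'
from m import *
np.set_printoptions(precision=4,suppress=True)
print("cams",ray(t,[(0,0)])[0],ray(s,[(0,0)])[0])
print("base top",plane(t,T((60,43),(237,43),(234,538),(50,538)),.012))
print("base side",plane(s,S((580,592),(598,432)),.012))
print("stop top",plane(t,T((76,33),(208,30)),.046), "bar",plane(t,T((205,528),(68,530)),.029))
print("tri stop/bar", tri(t,T((76,33),(208,30),(205,500),(205,528)),s,S((50,462),(82,358),(562,432),(590,436))))
print("tab/blk tri",tri(t,T((97,451),(167,450),(98,375),(166,373)),s,S((503,475),(515,403),(425,480),(435,400))))
print("tray tri",tri(t,T((470,133),(757,178),(725,430),(430,388)),s,S((243,205),(335,27),(548,72),(478,262))))
print("tested tri",tri(t,T((490,162),(560,177),(525,353),(454,338)),s,S((273,192),(302,150),(457,190),(435,240))))
E
```

```text
cams [ 0.4643 -0.011   1.1352] [0.4185 0.9575 1.0801]
base top [[0.7679 0.2025 0.012 ]
 [0.7668 0.0749 0.012 ]
 [0.4161 0.076  0.012 ]
 [0.417  0.203  0.012 ]]
base side [[0.4202 0.2049 0.012 ]
 [0.4204 0.0742 0.012 ]]
stop top [[0.7658 0.1849 0.046 ]
 [0.7672 0.0926 0.046 ]] bar [[0.4237 0.0944 0.029 ]
 [0.423  0.1876 0.029 ]]
tri stop/bar [[0.7646 0.1843 0.0495 0.0005]
 [0.7674 0.0926 0.0467 0.0008]
 [0.4432 0.0942 0.0319 0.0011]
 [0.4245 0.0942 0.0312 0.0014]]
tab/blk tri [[0.4758 0.1624 0.066  0.0001]
 [0.4752 0.1145 0.0796 0.0017]
 [0.5257 0.1643 0.0538 0.0022]
 [0.5259 0.116  0.0751 0.0012]]
tray tri [[ 0.6969 -0.0909  0.0235  0.0004]
 [ 0.6626 -0.2923  0.0325  0.0014]
 [ 0.4878 -0.2622  0.0334  0.0037]
 [ 0.5181 -0.0601  0.0228  0.001 ]]
tested tri [[ 0.6761 -0.1044  0.0268  0.0012]
 [ 0.6645 -0.1538  0.0256  0.0004]
 [ 0.5418 -0.1259  0.0279  0.0019]
 [ 0.5521 -0.0773  0.0228  0.    ]]
```

```bash
python3 - <<'E'
from m import *
np.set_printoptions(precision=4,suppress=True,linewidth=200)
g=cv2.cvtColor(t["frame"],cv2.COLOR_RGB2GRAY)
print("col rows186-275",list(zip(range(186,275),g[186:275,211:215].mean(1).astype(int))))
for r in (208,222,236): print("row",r,g[r,196:236])
print("plate tri",tri(t,T((168,190),(168,375)),s,S((238,388),(432,405))))
print("tray plane",plane(t,T((470,133),(757,178),(725,430),(430,388)),.028), plane(t,T((470,133),(757,178),(725,430),(430,388)),.028).mean(0))
w=((t["frame"].min(2)>180)*255).astype(np.uint8); w[:,:290]=0;w[:,325:]=0;w[:185]=0;w[245:]=0
r=cv2.minAreaRect(cv2.findNonZero(w)); b=plane(t,cv2.boxPoints(r),.022); print("tested",b,b.mean(0))
E
```

```text
col rows186-275 [(186, np.int64(83)), (187, np.int64(83)), (188, np.int64(87)), (189, np.int64(90)), (190, np.int64(85)), (191, np.int64(80)), (192, np.int64(79)), (193, np.int64(80)), (194, np.int64(77)), (195, np.int64(78)), (196, np.int64(95)), (197, np.int64(117)), (198, np.int64(153)), (199, np.int64(193)), (200, np.int64(214)), (201, np.int64(218)), (202, np.int64(219)), (203, np.int64(219)), (204, np.int64(219)), (205, np.int64(219)), (206, np.int64(219)), (207, np.int64(219)), (208, np.int64(219)), (209, np.int64(219)), (210, np.int64(218)), (211, np.int64(219)), (212, np.int64(219)), (213, np.int64(219)), (214, np.int64(219)), (215, np.int64(219)), (216, np.int64(219)), (217, np.int64(219)), (218, np.int64(219)), (219, np.int64(219)), (220, np.int64(219)), (221, np.int64(219)), (222, np.int64(219)), (223, np.int64(219)), (224, np.int64(219)), (225, np.int64(219)), (226, np.int64(219)), (227, np.int64(219)), (228, np.int64(219)), (229, np.int64(219)), (230, np.int64(219)), (231, np.int64(219)), (232, np.int64(219)), (233, np.int64(219)), (234, np.int64(219)), (235, np.int64(2
[... 1017 characters left out ...]
row 222 [ 79  79  83 107 153 195 213 211 211 216 218 218 217 217 218 218 219 220 220 220 219 219 220 220 220 212 196 202 216 222 223 210 161 109  86  85  84  84  85  84]
row 236 [ 78  79  85 120 173 207 217 215 216 219 219 218 216 217 218 220 220 220 220 219 219 219 220 220 219 211 198 202 215 220 220 210 167 114  87  84  83  83  83  83]
plate tri [[0.6524 0.1172 0.0648 0.0036]
 [0.5264 0.1155 0.0692 0.0018]]
tray plane [[ 0.6962 -0.0906  0.028 ]
 [ 0.6627 -0.2935  0.028 ]
 [ 0.486  -0.2635  0.028 ]
 [ 0.5174 -0.0599  0.028 ]] [ 0.5906 -0.1769  0.028 ]
tested [[ 0.5538 -0.0789  0.022 ]
 [ 0.6738 -0.105   0.022 ]
 [ 0.664  -0.1516  0.022 ]
 [ 0.5441 -0.1249  0.022 ]] [ 0.6089 -0.1151  0.022 ]
```

```bash
python3 - <<'E'
from m import *
np.set_printoptions(precision=4,suppress=True,linewidth=200)
print("block inner edge (sled-66)",plane(t,[(213,242.4)],.078),"tab inner(-112)",plane(t,[(213,261.7)],.082),"tab outer(-122)",plane(t,[(213,266.7)],.082))
print("far end plate/nose",plane(t,[(213,198.3)],.06), "plate -y edge",plane(t,[(221.7,208),(221.7,236)],.06),"deck edges",plane(t,[(200.3,208),(228.2,208),(199.9,236),(228.3,236)],.038))
print("side tab outer x",plane(s,S((515,403),(525,405)),.082))
E
```

```text
block inner edge (sled-66) [[0.5277 0.1371 0.078 ]] tab inner(-112) [[0.4773 0.1361 0.082 ]] tab outer(-122) [[0.4644 0.1359 0.082 ]]
far end plate/nose [[0.6484 0.141  0.06  ]] plate -y edge [[0.6216 0.1172 0.06  ]
 [0.5458 0.1165 0.06  ]] deck edges [[0.6253 0.1789 0.038 ]
 [0.6247 0.1018 0.038 ]
 [0.5479 0.1788 0.038 ]
 [0.5473 0.1011 0.038 ]]
side tab outer x [[0.4742 0.1165 0.082 ]
 [0.4678 0.1172 0.082 ]]
```

Emit:
drive_tool:
  translation:
    - [0, 0, 0]
    - [0, 0, 0]
    - [0, 0, 0]
    - [0, 0, 0]
  turn: [0.088, 0.088, 0.088, 0.088]
  gripper: 85

```text
time: 0.73
tcp_pos: [0.1708, -0.6012, 0.2313]
tcp_rot: [180.0, -0.0, 0.0]
contact_force: [0.4, -0.1, 0.2]
grip_width: 0.0852
grasp_force: 0.0
```

Emit:
drive_tool:
  translation:
    - [0.52, -0.92, 0]
    - [0.52, -0.92, 0]
    - [0.52, -0.92, 0]
  turn: [0, 0, 0]

```text
time: 0.98
tcp_pos: [0.224, -0.5066, 0.2309]
tcp_rot: [-179.9, -0.0, 0.1]
contact_force: [0.8, -0.1, 0.0]
grip_width: 0.0851
grasp_force: 0.0
```

Emit:
drive_tool:
  translation:
    - [0.52, -0.93, 0]
    - [0.52, -0.93, 0]
    - [0.52, -0.93, 0]
  turn: [0, 0, 0]

```text
time: 1.23
tcp_pos: [0.276, -0.4132, 0.2313]
tcp_rot: [-179.9, -0.0, 0.2]
contact_force: [0.4, -0.6, 0.5]
grip_width: 0.0851
grasp_force: 0.0
```

Emit:
drive_tool:
  translation:
    - [0.52, -0.93, 0]
    - [0.52, -0.93, 0]
    - [0.52, -0.93, 0]
  turn: [0, 0, 0]

```text
time: 1.48
tcp_pos: [0.3279, -0.3202, 0.2315]
tcp_rot: [-180.0, -0.1, 0.2]
contact_force: [0.5, -0.9, 0.8]
grip_width: 0.0851
grasp_force: 0.0
```

Emit:
drive_tool:
  translation:
    - [0.52, -0.93, 0]
    - [0.52, -0.93, 0]
    - [0.52, -0.93, 0]
  turn: [0, 0, 0]

```text
time: 1.73
tcp_pos: [0.3798, -0.2272, 0.2316]
tcp_rot: [-180.0, -0.1, 0.2]
contact_force: [0.4, 0.1, 0.4]
grip_width: 0.0848
grasp_force: 0.0
```

Emit:
drive_tool:
  translation:
    - [0.52, -0.93, 0]
    - [0.52, -0.93, 0]
    - [0.52, -0.93, 0]
  turn: [0, 0, 0]

```text
time: 1.98
tcp_pos: [0.4317, -0.134, 0.2316]
tcp_rot: [-180.0, -0.1, 0.2]
contact_force: [0.8, -0.1, 0.1]
grip_width: 0.0854
grasp_force: 0.0
```

Emit:
drive_tool:
  translation:
    - [0.52, -0.93, 0]
    - [0.52, -0.93, 0]
    - [0.52, -0.93, 0]
  turn: [0, 0, 0]

```text
time: 2.23
tcp_pos: [0.4837, -0.0409, 0.2316]
tcp_rot: [-179.9, -0.1, 0.2]
contact_force: [0.9, 0.5, 0.7]
grip_width: 0.0851
grasp_force: 0.0
```

Emit:
drive_tool:
  translation:
    - [0.52, -0.93, 0]
    - [0.52, -0.93, 0]
    - [0.52, -0.93, 0]
  turn: [0, 0, 0]

```text
time: 2.48
tcp_pos: [0.5357, 0.0523, 0.2315]
tcp_rot: [-179.9, -0.1, 0.2]
contact_force: [-0.9, -0.0, 0.8]
grip_width: 0.085
grasp_force: 0.0
```

Emit:
drive_tool:
  translation:
    - [0.52, -0.91, 0.3]
    - [0.52, -0.91, 0.3]
    - [0.52, -0.91, 0.3]
    - [0.52, -0.91, 0.3]
  turn: [0, 0, 0, 0]

```text
time: 2.82
tcp_pos: [0.5867, 0.1436, 0.1988]
tcp_rot: [-179.9, 0.2, 0.3]
contact_force: [-0.9, -0.1, -0.6]
grip_width: 0.0848
grasp_force: 0.0
```

Emit:
drive_tool:
  translation:
    - [0.03, 0, 0.4]
    - [0.03, 0, 0.8]
    - [0.03, 0, 1.0]
    - [0.03, 0, 1.0]
    - [0.03, 0, 1.0]
    - [0.03, 0, 1.0]
  turn: [0, 0, 0, 0, 0, 0]

```text
time: 3.32
tcp_pos: [0.5909, 0.1397, 0.1037]
tcp_rot: [-180.0, -0.2, 0.0]
contact_force: [-1.4, -0.7, 0.3]
grip_width: 0.0853
grasp_force: 0.0
```

```bash
python3 - <<'E'
from plant import robot, optics
from h import *
s=optics.capture("side");t=optics.capture("top");o=robot.observe();p=o["tcp_pos"];print(p,o["tcp_rot"],proj(s,p),proj(t,p))
a=cv2.resize(s["frame"][170:320,185:345],(640,600),interpolation=cv2.INTER_CUBIC)[:,:,::-1]
cv2.imwrite("pics/a.png",a)
E
```

```text
[0.59156964 0.139903   0.10467399] [-1.79969918e+02 -3.05329218e-01  1.55414827e-02] [[265.89611435 251.08562815]] [[210.7614255  217.07048872]]
```

View pics/a.png

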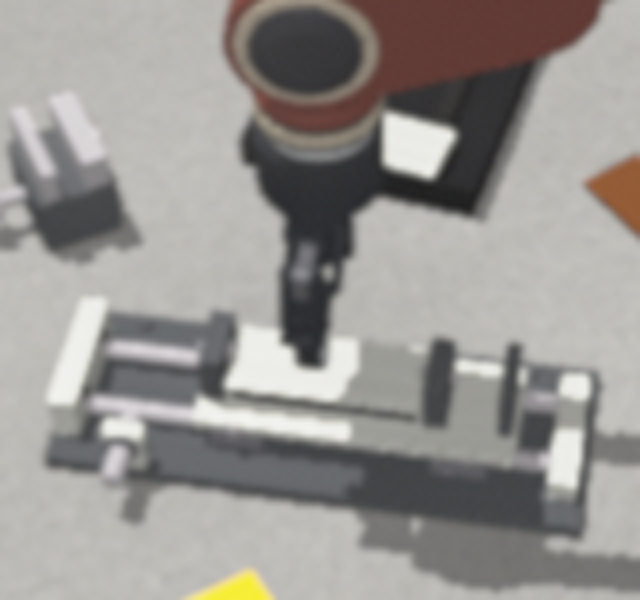

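The open gripper stands over the plate's middle, with the near finger tip at about (312,360) and the plate's near edge running from 224 to 420. I'll descend now.

Emit:
drive_tool:
  translation:
    - [0, 0, 0.2]
    - [0, 0, 0.4]
    - [0, 0, 0.5]
    - [0, 0, 0.57]
    - [0, 0, 0.57]
    - [0, 0, 0.57]
    - [0, 0, 0.57]
  turn: [0, 0, 0, 0, 0, 0, 0]

```text
time: 4.0
tcp_pos: [0.5906, 0.1401, 0.0458]
tcp_rot: [-180.0, -0.1, 0.0]
contact_force: [-0.3, 0.1, -0.5]
grip_width: 0.0851
grasp_force: 0.0
```

Emit:
drive_tool:
  translation:
    - [0, 0, 0.02]
    - [0, 0, 0.02]
    - [0, 0, 0.02]
    - [0, 0, 0.02]
    - [0, 0, 0.02]
    - [0, 0, 0.02]
    - [0, 0, 0.02]
    - [0, 0, 0.02]
  turn: [0, 0, 0, 0, 0, 0, 0, 0]
  gripper: 40

```text
time: 4.67
tcp_pos: [0.5902, 0.1398, 0.0432]
tcp_rot: [180.0, -0.1, 0.0]
contact_force: [-0.4, -1.2, 5.2]
grip_width: 0.0485
grasp_force: 62.5
```

Emit:
drive_tool:
  translation:
    - [0, 0, -0.02]
    - [0, 0, -0.04]
    - [0, 0, -0.06]
    - [0, 0, -0.09]
    - [0, 0, -0.12]
    - [0, 0, -0.15]
    - [0, 0, -0.2]
    - [0, 0, -0.25]
  turn: [0, 0, 0, 0, 0, 0, 0, 0]

```text
time: 5.33
tcp_pos: [0.5915, 0.1401, 0.0703]
tcp_rot: [-180.0, -0.2, 0.0]
contact_force: [0.7, -0.4, -1.5]
grip_width: 0.0482
grasp_force: 65.7
```

Emit:
drive_tool:
  translation:
    - [0, 0, -0.2]
    - [0, 0, -0.4]
    - [0, 0, -0.6]
    - [0, 0, -0.8]
    - [0, 0, -0.8]
    - [0, 0, -0.8]
  turn: [0, 0, 0, 0, 0, 0]

```text
time: 5.83
tcp_pos: [0.5914, 0.1401, 0.1505]
tcp_rot: [-180.0, -0.3, 0.0]
contact_force: [-0.4, 0.2, -0.8]
grip_width: 0.0482
grasp_force: 65.8
```

```bash
python3 - <<'E'
from plant import robot, optics
from h import *
s=optics.capture("side");o=robot.observe();p=o["tcp_pos"];print(p,o["tcp_rot"],o["grip_width"],proj(s,p))
a=cv2.resize(s["frame"][150:300,185:345],(640,600),interpolation=cv2.INTER_CUBIC)[:,:,::-1]
cv2.imwrite("pics/b.png",a)
E
```

```text
[0.59007039 0.13999822 0.14824909] [-1.79987765e+02 -1.15382822e-01  1.81993045e-02] 0.048340992275003124 [[266.02718337 239.53423597]]
```

View pics/b.png

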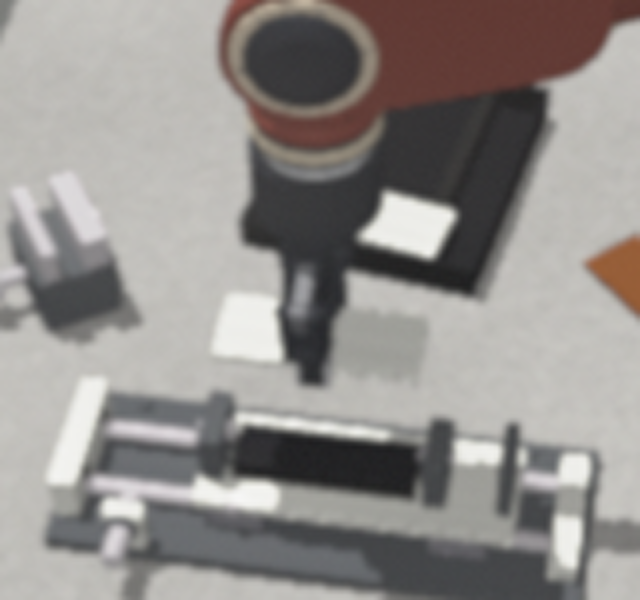

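The plate is free of the catches and held level. It spans 212 to 428 in the zoom, with no visible tilt relative to the sled. I'll move it to the tray.

Emit:
drive_tool:
  translation:
    - [-0.01, 0.3, 0]
    - [-0.01, 0.6, 0]
    - [-0.01, 0.87, 0]
    - [-0.01, 0.87, 0]
  turn: [0, 0, 0, 0]

```text
time: 6.22
tcp_pos: [0.5875, 0.0491, 0.1452]
tcp_rot: [179.9, 0.2, -0.2]
contact_force: [-0.1, 0.2, -1.3]
grip_width: 0.0483
grasp_force: 65.7
```

Emit:
drive_tool:
  translation:
    - [-0.01, 0.3, 0]
    - [-0.01, 0.6, 0]
    - [-0.01, 0.87, 0]
    - [-0.01, 0.87, 0]
  turn: [0, 0, 0, 0]

```text
time: 6.55
tcp_pos: [0.5868, -0.0376, 0.1456]
tcp_rot: [179.9, 0.1, -0.2]
contact_force: [-0.0, -1.5, -1.7]
grip_width: 0.0482
grasp_force: 65.7
```

Emit:
drive_tool:
  translation:
    - [-0.01, 0.3, 0]
    - [-0.01, 0.6, 0]
    - [-0.01, 0.87, 0]
    - [-0.01, 0.87, 0]
  turn: [0, 0, 0, 0]

```text
time: 6.88
tcp_pos: [0.586, -0.1242, 0.1459]
tcp_rot: [179.9, 0.1, -0.2]
contact_force: [0.2, -1.0, -0.2]
grip_width: 0.048
grasp_force: 65.7
```

Emit:
drive_tool:
  translation:
    - [-0.01, 0.3, 0]
    - [-0.01, 0.6, 0]
    - [-0.01, 0.86, 0]
    - [-0.01, 0.86, 0]
    - [-0.01, 0.86, 0]
  turn: [0.02, 0.04, 0.053, 0.053, 0.053]

```text
time: 7.3
tcp_pos: [0.5852, -0.2069, 0.1459]
tcp_rot: [-179.9, 0.1, -9.6]
contact_force: [-0.4, -0.2, -1.8]
grip_width: 0.0481
grasp_force: 65.7
```

Emit:
drive_tool:
  translation:
    - [0, 0, 0.3]
    - [0, 0, 0.6]
    - [0, 0, 0.9]
    - [0, 0, 0.9]
    - [0, 0, 0.9]
    - [0, 0, 0.9]
  turn: [0, 0, 0, 0, 0, 0]

```text
time: 7.8
tcp_pos: [0.5866, -0.2064, 0.0586]
tcp_rot: [180.0, -0.1, -9.5]
contact_force: [0.3, 0.1, -0.8]
grip_width: 0.0481
grasp_force: 65.7
```

```bash
python3 - <<'E'
from plant import robot, optics
from h import *
s=optics.capture("side");t=optics.capture("top");o=robot.observe();p=o["tcp_pos"];print(p,o["tcp_rot"],o["grip_width"],proj(s,p))
a=cv2.resize(s["frame"][150:250,220:345],(500,400),interpolation=cv2.INTER_CUBIC)[:,:,::-1]
b=cv2.resize(t["frame"][170:270,280:380],(400,400),interpolation=cv2.INTER_CUBIC)[:,:,::-1]
cv2.imwrite("pics/c.png",np.hstack([a[:, :400],b]))
E
```

```text
[ 0.58754319 -0.20730691  0.06018381] [179.93446113  -0.24899008  -9.48126281] 0.04809420337657544 [[287.9455073  174.41366012]]
```

View pics/c.png

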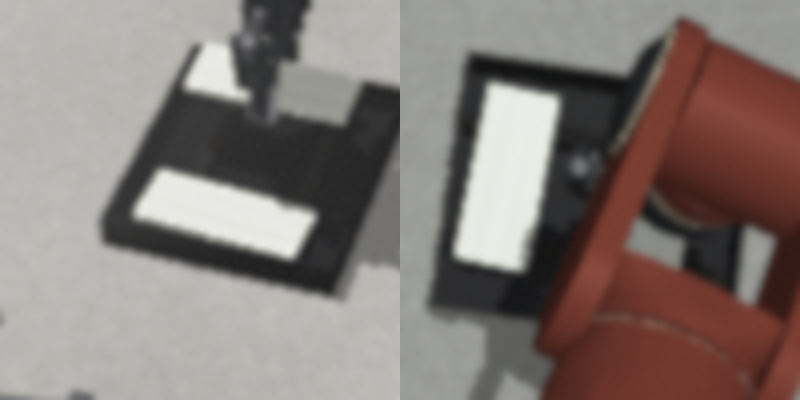

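The plate hangs level over the free half of the tray, at about (270,90) in the left crop. It is clear of the other plate at (225,213).

Emit:
drive_tool:
  translation:
    - [0, 0, 0.2]
    - [0, 0, 0.35]
    - [0, 0, 0.43]
    - [0, 0, 0.46]
    - [0, 0, 0.47]
    - [0, 0, 0.48]
    - [0, 0, 0.48]
  turn: [0, 0, 0, 0, 0, 0, 0]

```text
time: 8.48
tcp_pos: [0.5865, -0.2075, 0.0105]
tcp_rot: [180.0, -0.1, -9.5]
contact_force: [-0.0, 0.0, -1.1]
grip_width: 0.048
grasp_force: 65.7
```

Emit:
drive_tool:
  translation:
    - [0, 0, 0.01]
    - [0, 0, 0.02]
    - [0, 0, 0.02]
  turn: [0, 0, 0]

```text
time: 8.73
tcp_pos: [0.5858, -0.2071, 0.0075]
tcp_rot: [180.0, -0.0, -9.5]
contact_force: [-0.8, 0.2, -1.2]
grip_width: 0.048
grasp_force: 65.7
```

Emit:
drive_tool:
  translation:
    - [0, 0, 0.01]
    - [0, 0, 0.02]
    - [0, 0, 0.02]
  turn: [0, 0, 0]

```text
time: 8.98
tcp_pos: [0.5857, -0.2071, 0.0053]
tcp_rot: [180.0, -0.0, -9.5]
contact_force: [-0.4, -0.5, -1.9]
grip_width: 0.0481
grasp_force: 65.7
```

Emit:
drive_tool:
  translation:
    - [0, 0, 0.005]
    - [0, 0, 0.01]
    - [0, 0, 0.01]
    - [0, 0, 0.01]
  turn: [0, 0, 0, 0]

```text
time: 9.32
tcp_pos: [0.5858, -0.2071, 0.0052]
tcp_rot: [180.0, 0.0, -9.5]
contact_force: [-3.0, 1.4, 5.8]
grip_width: 0.048
grasp_force: 66.3
```

Contact on the ribs. I'll release.

Emit:
drive_tool:
  translation:
    - [0, 0, 0]
    - [0, 0, 0]
    - [0, 0, 0]
    - [0, 0, 0]
    - [0, 0, 0]
  turn: [0, 0, 0, 0, 0]
  gripper: 64

```text
time: 9.73
tcp_pos: [0.5856, -0.207, 0.0041]
tcp_rot: [-180.0, 0.0, -9.5]
contact_force: [0.9, -0.4, -0.3]
grip_width: 0.064
grasp_force: 0.0
```

Emit:
drive_tool:
  translation:
    - [0, 0, -0.1]
    - [0, 0, -0.3]
    - [0, 0, -0.6]
    - [0, 0, -1.0]
    - [0, 0, -1.0]
    - [0, 0, -1.0]
  turn: [0, 0, 0, 0, 0, 0]

```text
time: 10.23
tcp_pos: [0.5883, -0.2083, 0.1093]
tcp_rot: [179.9, -0.5, -9.5]
contact_force: [-0.5, -1.0, -0.1]
grip_width: 0.0638
grasp_force: 0.0
```

Emit:
drive_tool:
  translation:
    - [0, 0, -0.3]
    - [0, 0, -0.6]
    - [0, 0, -0.6]
    - [0, 0, -0.6]
  turn: [-0.02, -0.04, -0.053, -0.053]
  gripper: 0

```text
time: 10.57
tcp_pos: [0.5864, -0.2074, 0.1661]
tcp_rot: [179.9, -0.2, 0.1]
contact_force: [0.1, 1.0, -0.1]
grip_width: 0.0155
grasp_force: 0.0
```

Emit:
drive_tool:
  translation:
    - [-0.38, -0.86, 0]
    - [-0.38, -0.86, 0]
    - [-0.38, -0.86, 0]
  turn: [0, 0, 0]

```text
time: 10.82
tcp_pos: [0.544, -0.1168, 0.1607]
tcp_rot: [-179.8, 0.4, 0.1]
contact_force: [0.4, 0.4, -0.3]
grip_width: 0.0
grasp_force: 0.0
```

Emit:
drive_tool:
  translation:
    - [-0.38, -0.86, 0]
    - [-0.38, -0.86, 0]
    - [-0.38, -0.86, 0]
  turn: [0, 0, 0]

```text
time: 11.07
tcp_pos: [0.5063, -0.0312, 0.1616]
tcp_rot: [-179.8, 0.3, 0.1]
contact_force: [-0.4, -0.0, 0.6]
grip_width: -0.0001
grasp_force: 0.0
```

Emit:
drive_tool:
  translation:
    - [-0.38, -0.86, 0]
    - [-0.38, -0.86, 0]
    - [-0.38, -0.86, 0]
  turn: [0, 0, 0]

```text
time: 11.32
tcp_pos: [0.4687, 0.0542, 0.1622]
tcp_rot: [-179.9, 0.2, 0.2]
contact_force: [0.1, -0.2, -0.3]
grip_width: 0.0001
grasp_force: 0.0
```

Emit:
drive_tool:
  translation:
    - [-0.38, -0.86, 0]
    - [-0.38, -0.86, 0]
    - [-0.38, -0.86, 0]
    - [-0.38, -0.86, 0]
    - [-0.38, -0.86, 0]
  turn: [0, 0, 0, 0, 0]

```text
time: 11.73
tcp_pos: [0.4334, 0.1366, 0.1635]
tcp_rot: [179.9, 0.1, 0.1]
contact_force: [0.1, 0.3, -0.8]
grip_width: 0.0001
grasp_force: 0.0
```

```bash
python3 - <<'E'
from plant import robot, optics
from h import *
s=optics.capture("side");t=optics.capture("top");o=robot.observe();p=o["tcp_pos"];print(p,o["tcp_rot"],o["grip_width"],proj(s,p))
a=cv2.resize(s["frame"][155:305,185:345],(480,450),interpolation=cv2.INTER_CUBIC)[:,:,::-1]
b=cv2.resize(t["frame"][170:270,285:375],(315,350),interpolation=cv2.INTER_CUBIC)[:,:,::-1]
c=np.zeros((450,795,3),np.uint8);c[:,:480]=a;c[:350,480:]=b
cv2.imwrite("pics/d.png",c)
w=((t["frame"].min(2)>150)*255).astype(np.uint8); w[:,:290]=0;w[:,365:]=0;w[:190]=0;w[252:]=0
for k in cv2.findContours(w,0,2)[0]:
    if cv2.contourArea(k)>100: b=plane(t,cv2.boxPoints(cv2.minAreaRect(k)),.022);print(b.mean(0),b[:,:2].round(4).tolist())
E
```

```text
[0.43401799 0.13575793 0.16387417] [ 1.79955212e+02  3.47258158e-02 -6.23586402e-02] -0.00011177946118846748 [[330.62924254 241.31191482]]
[ 0.58616833 -0.20700012  0.022     ] [[0.528, -0.1715], [0.6519, -0.1929], [0.6443, -0.2429], [0.5205, -0.2207]]
[ 0.6091626  -0.11543179  0.022     ] [[0.553, -0.0771], [0.6758, -0.1037], [0.6652, -0.1542], [0.5426, -0.1268]]
```

View pics/d.png

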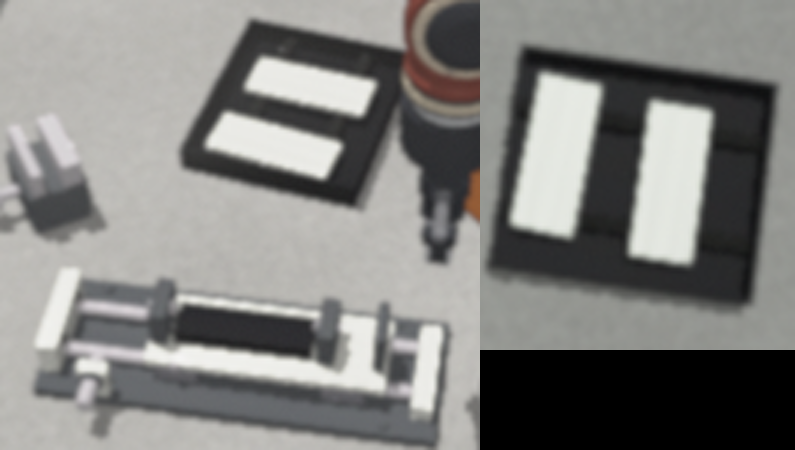

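Both plates lie on the ribs side by side, and the other plate is unmoved. The sled is still out at its old place, and the closed fingers are above the cross bar at (438,255). I'll descend behind the tab.

Emit:
drive_tool:
  translation:
    - [0, -0.03, 0.4]
    - [0, -0.03, 0.7]
    - [0, -0.03, 0.9]
    - [0, -0.03, 1.0]
    - [0, -0.03, 1.0]
    - [0, -0.03, 1.0]
  turn: [0, 0, 0, 0, 0, 0]

```text
time: 12.33
tcp_pos: [0.4341, 0.1391, 0.0646]
tcp_rot: [180.0, 0.0, -0.1]
contact_force: [-0.6, 0.3, 1.3]
grip_width: -0.0001
grasp_force: 0.0
```

Emit:
drive_tool:
  translation:
    - [0.05, 0, 0.03]
    - [0.1, 0, 0.03]
    - [0.15, 0, 0.03]
    - [0.2, 0, 0.03]
    - [0.2, 0, 0.03]
  turn: [0, 0, 0, 0, 0]

```text
time: 12.75
tcp_pos: [0.4553, 0.14, 0.0624]
tcp_rot: [-180.0, -0.1, 0.0]
contact_force: [-0.8, 0.0, 0.1]
grip_width: 0.0003
grasp_force: 0.0
```

Emit:
drive_tool:
  translation:
    - [0.07, 0, 0]
    - [0.14, 0, 0]
    - [0.21, 0, 0]
    - [0.28, 0, 0]
    - [0.35, 0, 0]
    - [0.42, 0, 0]
    - [0.48, 0, 0]
    - [0.52, 0, 0]
  turn: [0, 0, 0, 0, 0, 0, 0, 0]

```text
time: 13.42
tcp_pos: [0.5065, 0.1399, 0.0613]
tcp_rot: [180.0, -0.0, 0.0]
contact_force: [-1.0, -0.1, 1.1]
grip_width: -0.0003
grasp_force: 0.6
```

Emit:
drive_tool:
  translation:
    - [0.02, 0, 0]
    - [0.04, 0, 0]
    - [0.06, 0, 0]
    - [0.06, 0, 0]
  turn: [0, 0, 0, 0]

```text
time: 13.75
tcp_pos: [0.5119, 0.14, 0.0614]
tcp_rot: [-180.0, -0.0, 0.0]
contact_force: [0.2, 0.3, 0.2]
grip_width: 0.0
grasp_force: 0.0
```

Emit:
drive_tool:
  translation:
    - [0.02, 0, 0]
    - [0.04, 0, 0]
    - [0.04, 0, 0]
  turn: [0, 0, 0]

```text
time: 14.0
tcp_pos: [0.5159, 0.14, 0.0614]
tcp_rot: [-180.0, -0.0, 0.0]
contact_force: [0.3, -0.0, -0.3]
grip_width: 0.0001
grasp_force: 0.0
```

Emit:
drive_tool:
  translation:
    - [0.02, 0, 0]
    - [0.04, 0, 0]
    - [0.04, 0, 0]
  turn: [0, 0, 0]

```text
time: 14.25
tcp_pos: [0.5183, 0.14, 0.0611]
tcp_rot: [180.0, 0.2, 0.0]
contact_force: [-5.5, -0.6, 4.0]
grip_width: -0.0002
grasp_force: 3.0
```

Now meeting the tooth.

Emit:
drive_tool:
  translation:
    - [0.02, 0, 0]
    - [0.04, 0, 0]
    - [0.04, 0, 0]
  turn: [0, 0, 0]

```text
time: 14.5
tcp_pos: [0.5228, 0.1399, 0.0608]
tcp_rot: [180.0, 0.1, 0.0]
contact_force: [-0.6, -0.1, -0.8]
grip_width: 0.0
grasp_force: 0.3
```

Emit:
drive_tool:
  translation:
    - [0.02, 0, 0]
    - [0.04, 0, 0]
    - [0.04, 0, 0]
  turn: [0, 0, 0]

```text
time: 14.75
tcp_pos: [0.5285, 0.1399, 0.0614]
tcp_rot: [-180.0, -0.1, 0.0]
contact_force: [-0.0, -0.4, -0.1]
grip_width: -0.0
grasp_force: 0.0
```

Emit:
drive_tool:
  translation:
    - [0.02, 0, 0]
    - [0.03, 0, 0]
    - [0.03, 0, 0]
  turn: [0, 0, 0]

```text
time: 15.0
tcp_pos: [0.5311, 0.1399, 0.0616]
tcp_rot: [-180.0, -0.0, 0.0]
contact_force: [-0.2, 0.0, 0.3]
grip_width: 0.0
grasp_force: 0.2
```

Emit:
drive_tool:
  translation:
    - [0.02, 0, 0]
    - [0.03, 0, 0]
    - [0.03, 0, 0]
  turn: [0, 0, 0]

```text
time: 15.25
tcp_pos: [0.5312, 0.1399, 0.061]
tcp_rot: [180.0, 0.4, 0.0]
contact_force: [-10.4, -0.4, 5.7]
grip_width: -0.0
grasp_force: 5.2
```

Firm stop 13 mm past first contact with the tooth, so the sled is home. I'll back off, rise and check.

Emit:
drive_tool:
  translation:
    - [-0.1, 0, 0]
    - [-0.25, 0, 0]
    - [-0.4, 0, 0]
    - [-0.5, 0, -0.1]
    - [-0.5, 0, -0.5]
    - [-0.5, 0, -0.9]
    - [-0.5, 0, -0.9]
    - [-0.5, 0, -0.9]
  turn: [0, 0, 0, 0, 0, 0, 0, 0]

```text
time: 15.92
tcp_pos: [0.486, 0.1403, 0.1552]
tcp_rot: [-179.9, -0.5, 0.0]
contact_force: [0.0, 0.5, -0.3]
grip_width: 0.0002
grasp_force: 0.0
```

Emit:
drive_tool:
  translation:
    - [-0.3, 0.6, -0.3]
    - [-0.5, 1.0, -0.5]
    - [-0.5, 1.0, -0.5]
    - [-0.5, 1.0, -0.5]
    - [-0.5, 1.0, -0.5]
  turn: [0, 0, 0, 0, 0]

```text
time: 16.33
tcp_pos: [0.4334, 0.0388, 0.2012]
tcp_rot: [-180.0, -0.1, -0.2]
contact_force: [0.3, 0.9, -0.1]
grip_width: 0.0003
grasp_force: 0.0
```

```bash
python3 - <<'E'
from plant import robot, optics
from h import *
s=optics.capture("side");t=optics.capture("top");print(robot.observe()["tcp_pos"])
a=cv2.resize(s["frame"][155:305,185:345],(480,450),interpolation=cv2.INTER_CUBIC)[:,:,::-1]
b=cv2.resize(t["frame"][145:295,180:270],(270,450),interpolation=cv2.INTER_CUBIC)[:,:,::-1]
cv2.imwrite("pics/e.png",np.hstack([a,b]))
g=cv2.cvtColor(t["frame"],cv2.COLOR_RGB2GRAY)
print(list(g[212:250,211:215].mean(1).astype(int)))
E
```

```text
[0.43307589 0.04017713 0.19983774]
[np.int64(41), np.int64(54), np.int64(85), np.int64(106), np.int64(99), np.int64(87), np.int64(83), np.int64(83), np.int64(82), np.int64(81), np.int64(94), np.int64(117), np.int64(131), np.int64(136), np.int64(148), np.int64(179), np.int64(211), np.int64(221), np.int64(223), np.int64(222), np.int64(218), np.int64(193), np.int64(139), np.int64(94), np.int64(77), np.int64(71), np.int64(85), np.int64(98), np.int64(80), np.int64(57), np.int64(51), np.int64(51), np.int64(51), np.int64(54), np.int64(65), np.int64(77), np.int64(82), np.int64(83)]
```

View pics/e.png

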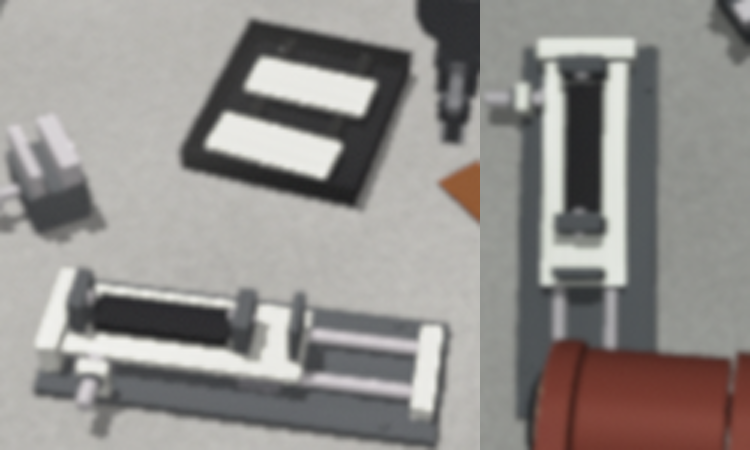

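The sled sits against the end stop, and its tab edge has moved 28 px (about 72 mm). Both plates lie in the tray and the arm is clear.

```bash
python3 -c "
from plant import robot
print(robot.close_job())"
```

```text
the job is handed in; nothing more can be done
None
```

The job is handed in at about 16 s of the 58 s allowed. The plate lies on the tray ribs beside the other plate, which has not moved, and the sled is home behind the detent by camera and force checks. No verdict was returned.

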